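# Clamp a strip to the clutch's first slip

## Robot

A 7-joint arm with a two-finger parallel gripper is mounted at the origin on the work surface. World frame = base frame: x ahead of the robot, y to its left, z up, the work surface at z = 0. Lengths are in m, angles in rad, forces in N, time in s.
With the tool pointing down it reaches from about 0.4 to 0.85 m from the base axis. Payload 10.4 kg.
Tool frame: the origin (TCP) lies midway between the tips of the shut fingers; the grasp point (between the pads) lies 19 mm behind it; z points along the fingers, y is the line along which they close (so a half turn about z gives the same grasp; the last joint's range is limited). The gripper opens to 87 mm and grips with 3 to 60 N. Pads are 19 mm wide; open, the fingers measure 117 mm over their backs; the gripper's body (75 mm by 190 mm) begins 51 mm behind the grasp point.
Start: joints at [1.086, 0.332, -0.065, 1.46, 0.022, 1.35, -0.088], TCP at [0.278, -0.56, 0.223] pointing down, gripper open.
Joint ranges: [-2.6, 2.6], [-0.5, 2.12], [-1.47, 1.34], [0.16, 2.42], [-1.27, 4.41], [0.06, 2.06], [-2.6, 2.6]. Speed limits (rad/s): [2.22, 2.22, 2.79, 2.79, 3.14, 3.14, 3.14].

## Interface

Orientations are given as a unit quaternion [x, y, z, w].
In Python, from bench import r gives the robot as it stands.
- The arm moves only by the tool arm_command, never from a script. Its argument "moves" is one flat list of numbers, 4 for each row, row after row: the shift along the tool's x, y, z in cm, then the turn about the tool's z in degrees. A call has 1 to 12 rows; each row shifts and turns the commanded pose from where the row before left it, along the tool's axes as they then stand; what a row does not reach is not made up. A row lasts 1/12 s, in which the tool goes at most 41.7 mm and 7.16 degrees, less where a joint would pass 70% of its speed; a pose out of reach is approached as far as the arm can. A call with a gripper value outside its range is refused whole. "fingers" is the opening in per cent of the stroke, from 0 (shut) to 100 (fully open), set as the call begins (left out, the last holds). The fingers move at their own pace and stop on an object; "squeeze" is the grip in N (left out, the last holds). Time passes only in rows, so rows that do not move let the fingers close. It gives the time, the measured TCP pose, the force, the opening and the grip force at its end, in the units of the state.
- r.read_state(): the state, without advancing time (a new reading comes with each control period).
- r.camera(name): name is "scene" or "top"; returns the picture (384x512x3 uint8, red, green, blue); there is no depth.
- r.camera_info(name): a dict with "fx", "fy", "cx", "cy" (pixels), "origin" and "attitude" of the camera in the world. Camera axes: x right, y up, looking along -z (the intrinsics and any distortion apply to the point x, -y, -z); pixel columns grow to the right and rows downward; lengths in m; the calibration is good to about 2 mm. A picture is of the moment at which its call begins. camera_info takes no time and is no camera call.
- r.close_job(): hands the job in; it is judged then, once.
The state is a dict: "time": time; "joint_positions": joint angles; "joint_vel": joint speeds; "joint_torque": joint torques, N m; "ee_pos": TCP position; "eef_rot": TCP orientation; "ft_force": force on the tool from outside, world axes, zero at the start; "torque": the same for the moment, N m; "width": finger opening in m; "grip_force": force on a finger pad.
Only numpy, scipy, OpenCV 4.12 (cv2) and the standard library are available. Lean on these libraries where they do the work, as an engineer would, in place of code of your own. Each camera call takes 0.05 s, during which the arm holds its last target. There are 200 camera calls.

## Task

Put the long aluminium strip lengthways into the blue bench clamp: flat on the steel bed, between the two side cheeks and fully home against the end stop. Then turn the red thumb cap clockwise until its clutch first slips, stop there at once, and let go, leaving the strip clamped and the other things on the bench where they are.

Things in the scene. Friction and masses are not known exactly. Their poses are not given: they have to be found in the camera images.
- clamp: Blue steel C-clamp fixed to the bench: base plate 105 x 100 x 12 mm (x -30 to +75), column at x +32 to +72, an arm 34 mm wide over the bed (underside 60, top 78 mm above the bench) reaching to x -19. Origin on the bench straight below the vertical screw axis. Its x axis points from the open throat to the column: the strip goes in along +x.
- cap_grip (a point): On the screw axis, 109 mm above the bench: where to grip the red thumb cap, a vertical cylinder 34 mm in diameter with black ribs, 86 to 122 mm above the bench. Right below, at 80 to 84 mm, a steel flange 48 mm in diameter turns with the screw. Any grasp yaw will do. The point turns with the cap.
- cap (a joint): How far the clutch has slipped: angle of the cap past the flange (rad), growing clockwise seen from above. It stays 0, the cap's white line over the flange's black mark (both start on the throat side), while the cap drives the screw. Running down takes about 0.06 N m; once the pad presses the strip tight the moment is 0.14 N m and the cap slips.
- spindle (a joint): Turn of the screw and flange (rad), 0 at the start, growing clockwise seen from above. The pad comes down 2 mm per rad. It starts 3 to 6 mm above the strip's top once that is in, so it meets the strip after 1.5 to 3 rad and needs up to about half a radian more to press it tight; this differs each time. Let go, it keeps its grip.
- pad: Black round pad under the arm, 26 mm across, on the screw's lower end; it moves only up and down. Origin at the centre of its underside, 38 mm above the bench at the start.
- seat (a point): Point in the bed's top surface, 58 mm before the screw axis (x -58 mm): the strip's centre lies here when it is fully home.
- strip: The long flat aluminium strip with two green bands, 160 x 40 x 8 mm, about 0.14 kg. Origin at the centre of its underside, x along its length; either end may go in first. Home, it sticks out of the throat; to stay clear of the arm hold it by the outer end, about 48 mm from its centre. Let go there, it lies stably on the bed.
- sanding_block: Yellow sanding block, 115 x 62 x 28 mm. Leave alone.
- resin_tin: White and blue tin, 86 mm across, 110 mm tall. Leave alone.
- filler_tin: Steel and black tin, 110 mm across, 100 mm tall. Leave alone.
- hardener: Small white bottle, 32 mm across, 85 mm tall. Leave alone.
- mixing_cup: Grey cup, 72 mm across, 75 mm tall. Leave alone.
- screwdriver: Screwdriver with an orange handle. Leave alone.
- offcut: Wooden offcut, 50 x 40 x 20 mm. Leave alone.
- bed: Steel bed in the clamp, fixed. Origin in its top surface, on the screw axis; top 24 to 27 mm above the bench, differing each time; x as the clamp's. A tongue 34 mm wide from x -78 to +26 mm. End stop: face at x +22, 10 mm high. Two side cheeks, 44 mm apart and 8 mm high, from x -20 to +22, with flared lead-ins from x -36.
Mind the look-alikes: they are no part of the job. Leave any green or orange look-alike of the clamp alone.

How it is judged:
On the way, in this order (a step that is already met when the one before it is completed fails the run):
1. the strip lies home in the clamp, level and in line (horizontal distance between strip and seat below 0.004 m and z of strip in the frame of seat below 0.003 m and angle between the x axis of strip and the x axis of clamp, either way round below 0.08 rad and angle between strip's own z axis and vertical below 0.05 rad), for 0.2 s.
2. the pad presses the strip (more than 5 N) and the clutch has slipped (more than 0.05 rad) (value of joint cap above 0.05 rad and contact force between pad and strip above 5 N), for 0.2 s.
At the end, for the whole second after the job is handed in: The strip rests level on the bed, its centre within 4 mm of the seat point and its length within 0.08 rad of the clamp's x axis, pressed by the pad with more than 5 N; the cap has slipped past the flange by more than 0.05 and less than 0.6 rad (all of step 1 and all of step 2 and value of joint cap below 0.6 rad and linear speed of strip below 0.02 m/s); the robot touches nothing.
It fails at once if the cap is turned on after the first slip (slip beyond 0.6 rad) (value of joint cap above 0.6 rad).
It fails at once if another thing on the bench is moved by more than 30 mm (distance of any of sanding_block, resin_tin, filler_tin, hardener, mixing_cup, screwdriver, offcut from where it was at the start of the episode above 0.03 m).
It also fails if it takes over 72 s, if anything falls off the work surface, if the arm or the gripper's body presses on something with over 40 N, if the wrist force passes 120 N, or if a joint passes its speed limit or range.

## Working session

There is one attempt and no reset: what is moved stays moved. The work goes in short steps, Python scripts to look and compute and a tool call to move; the robot and the scene stay as the last step left them, time stands still between calls to the robot, and variables do not carry over. Pictures are saved under pics/ and viewed, at most 10 in all, crops included, and the job is handed in when it is done.

Besides the shell and the picture viewer there is one more tool, called after "Emit:" by a JSON object that holds its "method" and its "body". arm_command: Moves the arm, as the interface text tells. Its arguments: {"type":"object","properties":{"moves":{"type":"array"},"fingers":{"type":"number"},"squeeze":{"type":"number"}},"required":["moves"]}

```bash
mkdir -p pics; python3 - <<'E'
from bench import r
import cv2
for n in("scene","top"):
    cv2.imwrite(f"pics/{n}0.png",r.camera(n)[:,:,::-1]); i=r.camera_info(n); print(n,i)
s=r.read_state(); print(s)
E
```

```text
scene {'fx': 428.6716128670923, 'fy': 428.6716128670923, 'cx': 260.3399743693481, 'cy': 189.31663512601494, 'origin': array([1.31356352, 0.37990259, 0.98911952]), 'attitude': array([0.19384379, 0.3044393 , 0.79087347, 0.49422712])}
top {'fx': 391.4307129478634, 'fy': 391.4307129478634, 'cx': 255.12658294186934, 'cy': 188.5478264212059, 'origin': array([0.52704024, 0.03394823, 1.21802067]), 'attitude': array([ 0.01149401, -0.03113383, -0.6967143 ,  0.7165806 ])}
{'time': 0.1, 'joint_positions': array([ 1.0864317 ,  0.33278527, -0.06469567,  1.46081194,  0.02161461,
        1.34991306, -0.08847071]), 'joint_vel': array([ 0.00028183, -0.00039411,  0.00119019, -0.00185868, -0.00018591,
        0.00105071, -0.00139533]), 'joint_torque': array([ 1.37969662e-03, -6.24548364e+01,  2.48867786e-02, -3.90716279e+01,
       -6.13555452e-02,  3.66423524e-02,  9.00004636e-06]), 'ee_pos': array([ 0.27829912, -0.55925151,  0.22186979]), 'eef_rot': array([ 9.73459348e-01,  2.28859181e-01, -1.73756566e-04, -5.85642882e-04]), 'ft_force': array([-0.13857867,  0.45956595,  0.01121588]), 'torque': array([-0.00051603,  0.06330982,  0.0072571 ]), 'grip_force': 0.0, 'width': 0.08693669910062692}
```

View pics/scene0.png

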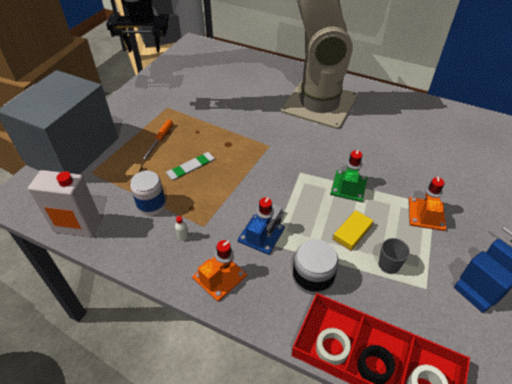

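View pics/top0.png

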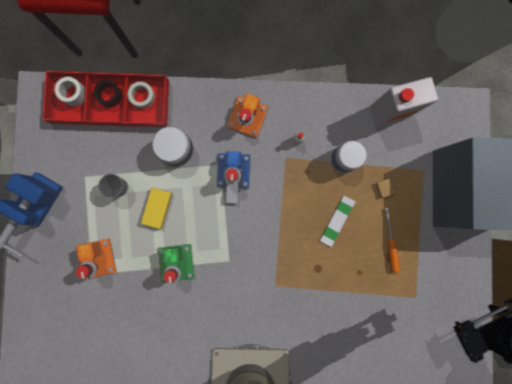

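```bash
cat > h.py <<'E'
from bench import r
import cv2, numpy as np
from scipy.spatial.transform import Rotation as R
I={n:r.camera_info(n) for n in("scene","top")}
def px2w(n,u,v,z):
    i=I[n]; d=R.from_quat(i["attitude"]).apply([(u-i["cx"])/i["fx"],-(v-i["cy"])/i["fy"],-1])
    o=i["origin"]; return o+d*(z-o[2])/d[2]
def w2px(n,p):
    i=I[n]; c=R.from_quat(i["attitude"]).inv().apply(np.array(p)-i["origin"])
    return np.array([i["cx"]-i["fx"]*c[...,0]/c[...,2], i["cy"]+i["fy"]*c[...,1]/c[...,2]]).T
def crop(im,x,y,w,h,k): return cv2.resize(im[y:y+h,x:x+w],None,fx=k,fy=k,interpolation=cv2.INTER_CUBIC)
E
python3 - <<'E'
from h import *
t=cv2.imread("pics/top0.png"); s=cv2.imread("pics/scene0.png")
a=crop(t,208,145,50,65,8); b=crop(s,230,190,65,65,8)[:, :400]
c=np.hstack([crop(t,208,145,50,65,8),cv2.resize(crop(s,232,190,62,65,8),(390,520))])
cv2.imwrite("pics/c1.png",c)
# strip: white+green min area rect in top
from scipy import ndimage
hsv=cv2.cvtColor(t,cv2.COLOR_BGR2HSV); sub=np.zeros(t.shape[:2],np.uint8)
m=((hsv[...,2]>150)&(hsv[...,1]<70))|((hsv[...,0]>45)&(hsv[...,0]<85)&(hsv[...,1]>100))
sub[190:252,312:365]=(m[190:252,312:365]*255)
sub=cv2.morphologyEx(sub,cv2.MORPH_OPEN,np.ones((2,2)))
ys,xs=np.nonzero(sub); P=np.array([px2w("top",u,v,.008)[:2] for u,v in zip(xs,ys)]).astype(np.float32)
q=cv2.minAreaRect(P); print(q,len(P),P.mean(0)); e=np.linalg.eigh(np.cov(P.T)); print(e[0]**.5*12**.5,np.degrees(np.arctan2(*e[1][::-1,1])))
print(xs.min(),xs.max(),ys.min(),ys.max())
E
```

```text
((0.5063502788543701, -0.25995078682899475), (0.04272126033902168, 0.16129469871520996), 62.387577056884766) 629 [ 0.5061449  -0.26045874]
[0.03960456 0.16090027] 152.97775659526192
322 355 197 246
```

View pics/c1.png

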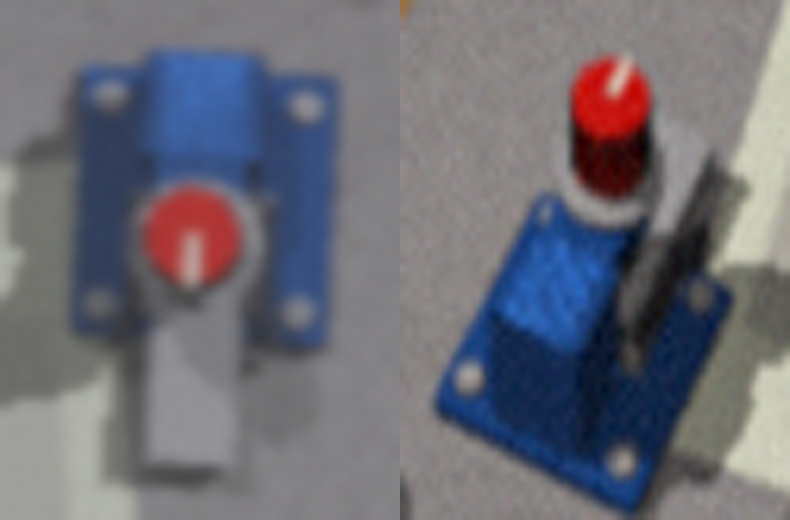

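```bash
python3 - <<'E'
from h import *
from scipy.optimize import least_squares
T=lambda p:((p[0]+.5)/8-.5+208,(p[1]+.5)/8-.5+145)
S=lambda p:((p[0]-400+.5)/6.29-.5+232,(p[1]+.5)/8-.5+190)
loc=np.array([[75,50,12],[75,-50,12],[-30,-50,12],[-30,50,12],[0,0,122]])/1e3
t=np.array([T(p) for p in[(82,66),(338,78),(325,345),(72,330),(192,232)]])
s=np.array([S(p) for p in[(437,402),(625,508),(730,293),(545,195),(612,97)]])
# scene corner order: identify by prediction
def W(q,L=loc): c,d=np.cos(q[2]),np.sin(q[2]); return np.c_[q[0]+c*L[:,0]-d*L[:,1],q[1]+d*L[:,0]+c*L[:,1],L[:,2]]
f=lambda q:(w2px("top",W(q))-t).ravel()
a=least_squares(f,[.65,.1,0]); print("top",a.x,np.round(a.fun,1))
print(np.round(w2px("scene",W(a.x)),1)); print(np.round(s,1))
ps=w2px("scene",W(a.x)); idx=[np.argmin(np.linalg.norm(s-p,axis=1)) for p in ps]; print(idx)
g=lambda q:(w2px("scene",W(q))-s[idx]).ravel()
b=least_squares(g,a.x); print("scene",b.x,np.round(b.fun,1))
c=least_squares(lambda q:np.r_[f(q),g(q)],a.x); print("both",c.x,np.round(c.fun,1))
# tongue end from top view at z~.0255: crop corners (145,463),(228,467)
for p in[(145,463),(228,467)]: print(px2w("top",*T(p),.0255))
q=c.x; print("seat",W(q,np.array([[-.058,0,.0255],[-.078,.017,.0255],[-.078,-.017,.0255]])))
E
```

```text
top [ 0.63315893  0.07149268 -0.01771006] [-0.  -0.4  0.2 -0.3  0.3  0.  -0.5  0.4  0.1  0.3]
[[269.4 252.5]
 [237.1 238.8]
 [254.5 212.8]
 [285.5 225.2]
 [265.8 201.1]]
[[237.5 239.8]
 [267.4 253.1]
 [284.  226.2]
 [254.6 213.9]
 [265.3 201.7]]
[np.int64(1), np.int64(0), np.int64(3), np.int64(2), np.int64(4)]
scene [ 0.63657288  0.0712957  -0.03390948] [ 0.9  0.4 -1.2 -0.5 -0.5 -0.5  0.9  0.1 -0.1  0.3]
both [ 0.63472288  0.0712344  -0.02589303] [ 0.3 -1.   0.5 -0.7  0.3 -0.3 -0.5 -0.2  0.2 -0.3  1.4 -0.1 -0.8 -0.8
 -0.3 -0.9  1.1 -0.5  0.1 -0.2]
[0.55462729 0.09013574 0.0255    ]
[0.55398806 0.05859038 0.0255    ]
seat [[0.57674232 0.07273603 0.0255    ]
 [0.55718915 0.09024813 0.0255    ]
 [0.55630889 0.05625953 0.0255    ]]
```

Emit:
{"method": "arm_command", "body": {"moves": [0,0,0,6.7,0,0,0,6.7,0,0,0,6.7,0,0,0,6.7,0,0,0,6.7,0,0,0,6.7,0,0,0,6.7,0,0,0,6.7,0,0,0,0], "fingers": 100}}

```text
time: 0.85
ee_pos: [0.2784, -0.5593, 0.2221]
eef_rot: [0.971, -0.237, -0.0, -0.0]
ft_force: [0.2, 0.7, -0.5]
width: 0.0869
grip_force: 0.0
```

```bash
cat >> h.py <<'E'
def go(x,y,z,yaw):
    s=r.read_state(); Q=R.from_quat(s["eef_rot"]); X=Q.apply([1,0,0]); y0=np.degrees(np.arctan2(X[1],X[0]))
    d=np.array([x,y,z])-s["ee_pos"]
    print("t",round(s["time"],2),"pos",s["ee_pos"].round(4),"yaw",y0.round(2),"zaxis",Q.apply([0,0,1]).round(3),"shift cm",(Q.inv().apply(d)*100).round(2),"turn",round(y0-yaw,2),"F",s["ft_force"].round(2),"M",s["torque"].round(3),"w",s["width"].round(4),"j7",s["joint_positions"][6].round(2))
E
python3 -c "
from h import *
go(.463,-.238,.10,-27)"
```

```text
Traceback (most recent call last):
  File "h.py", line 15, in go
    print("t",round(s["time"],2),"pos",s["ee_pos"].round(4),"yaw",y0.round(2),"zaxis",Q.apply([0,0,1]).round(3),"shift cm",(Q.inv().apply(d)*100).round(2),"turn",round(y0-yaw,2),"F",s["ft_force"].round(2),"M",s["torque"].round(3),"w",s["width"].round(4),"j7",s["joint_positions"][6].round(2))
                                                                                                                                                                                                                                          ^^^^^^^^^^^^^^^^
AttributeError: 'float' object has no attribute 'round'
```

```bash
sed -i 's/s\["width"\].round(4)/round(s["width"],4)/' h.py
python3 -c "
from h import *
go(.463,-.238,.08,-27)"
```

```text
t 0.85 pos [ 0.2784 -0.5593  0.2221] yaw -27.46 zaxis [-0.     0.001 -1.   ] shift cm [  1.57 -37.02  14.22] turn -0.46 F [ 0.24  0.69 -0.52] M [0.102 0.039 0.039] w 0.0869 j7 -1.0
```

Emit:
{"method": "arm_command", "body": {"moves": [0.1,-3.1,0,0,0.1,-3.1,0,0,0.1,-3.1,0,0,0.1,-3.1,0,0,0.1,-3.1,0,0,0.1,-3.1,0.4,0,0.2,-3.1,0.8,0,0.2,-3.1,1.6,0,0.2,-3.1,2.4,0,0.2,-3.1,3.0,0,0.1,-3.0,3.0,-0.4,0.1,-3.0,3.0,0]}}

```text
time: 1.85
ee_pos: [0.4607, -0.238, 0.0817]
eef_rot: [0.973, -0.229, 0.0, 0.0]
ft_force: [0.8, -0.4, -0.4]
width: 0.0868
grip_force: 0.0
```

```bash
python3 - <<'E'
from h import *
go(.463,-.238,.003,-27)
t=r.camera("top")[:,:,::-1];s=r.camera("scene")[:,:,::-1]
go(.463,-.238,.003,-27)
cv2.imwrite("pics/c2.png",np.hstack([crop(t,290,180,80,100,5),crop(s,140,110,80,100,5)]))
E
```

```text
t 1.85 pos [ 0.4607 -0.238   0.0817] yaw -26.45 zaxis [ 0.001 -0.    -1.   ] shift cm [ 0.2  -0.1   7.87] turn 0.55 F [ 0.81 -0.37 -0.37] M [ 0.029 -0.026  0.001] w 0.0868 j7 -1.69
t 1.95 pos [ 0.4598 -0.233   0.0782] yaw -26.08 zaxis [-0.006  0.005 -1.   ] shift cm [0.57 0.32 7.51] turn 0.92 F [-1.39  0.31  0.15] M [ 0.093  0.094 -0.024] w 0.0871 j7 -1.69
```

View pics/c2.png

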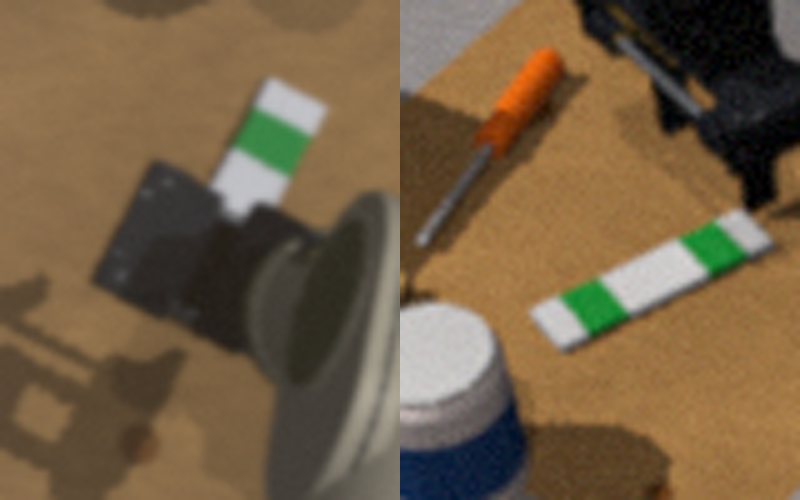

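Emit:
{"method": "arm_command", "body": {"moves": [0,0,1.5,0,0,0,1.5,0,0,0,1.2,0,0,0,0.8,0,0,0,0,0,0,0,0,0,0,0,0,0]}}

```text
time: 2.53
ee_pos: [0.4607, -0.2398, 0.0335]
eef_rot: [0.973, -0.231, 0.001, 0.0]
ft_force: [0.4, 0.5, 0.1]
width: 0.0868
grip_force: 0.0
```

```bash
python3 -c "
from h import *
go(.463,-.238,.003,-27)"
```

```text
t 2.53 pos [ 0.4607 -0.2398  0.0335] yaw -26.72 zaxis [ 0.001 -0.001 -1.   ] shift cm [ 0.12 -0.26  3.05] turn 0.28 F [0.36 0.54 0.09] M [ 0.052  0.054 -0.03 ] w 0.0868 j7 -1.7
```

Emit:
{"method": "arm_command", "body": {"moves": [0.1,-0.2,1,0.3,0,0,1,0,0,0,0.6,0,0,0,0,0,0,0,0,0,0,0,0,0]}}

```text
time: 3.03
ee_pos: [0.4621, -0.2381, 0.0067]
eef_rot: [0.972, -0.234, 0.0, 0.0]
ft_force: [-0.3, -0.0, 0.5]
width: 0.087
grip_force: 0.0
```

```bash
python3 -c "
from h import *
go(.463,-.238,.003,-27)"
```

```text
t 3.03 pos [ 0.4621 -0.2381  0.0067] yaw -27.03 zaxis [ 0. -0. -1.] shift cm [ 0.07 -0.05  0.37] turn -0.03 F [-0.33 -0.03  0.47] M [0.043 0.001 0.006] w 0.087 j7 -1.72
```

Emit:
{"method": "arm_command", "body": {"moves": [0,0,0.3,0,0,0,0,0,0,0,0,0,0,0,0,0,0,0,0,0,0,0,0,0,0,0,0,0,0,0,0,0,0,0,0,0,0,0,0,0], "fingers": 0, "squeeze": 40}}

```text
time: 3.87
ee_pos: [0.4621, -0.238, 0.0038]
eef_rot: [0.972, -0.234, 0.0, -0.0]
ft_force: [-0.4, 0.2, 0.5]
width: 0.0393
grip_force: 39.9
```

```bash
python3 -c "
from h import *
go(.463,-.238,.003,-27)"
```

```text
t 3.87 pos [ 0.4621 -0.238   0.0038] yaw -27.04 zaxis [ 0.  0. -1.] shift cm [ 0.08 -0.04  0.08] turn -0.04 F [-0.39  0.25  0.48] M [0.265 0.045 0.043] w 0.0393 j7 -1.72
```

Emit:
{"method": "arm_command", "body": {"moves": [0,0,-0.5,0,0,0,-1,0,0,0,-1.5,-2,0,0,-1.5,-4,0,0,-1.5,-5,0,0,-1,-5,0,0,-0.6,-4,0,0,-0.4,-3,0,0,0,-2.7,0,0,0,0,0,0,0,0,0,0,0,0]}}

```text
time: 4.87
ee_pos: [0.4619, -0.2381, 0.0839]
eef_rot: [1.0, -0.013, -0.0, 0.0]
ft_force: [-0.3, 0.7, -1.0]
width: 0.0393
grip_force: 39.9
```

```bash
python3 -c "
from h import *
go(.458,.0753,.08,-1.3)"
```

```text
t 4.87 pos [ 0.4619 -0.2381  0.0839] yaw -1.44 zaxis [-0. -0. -1.] shift cm [ -1.18 -31.32   0.39] turn -0.14 F [-0.34  0.72 -1.02] M [ 0.076  0.173 -0.025] w 0.0393 j7 -1.27
```

Emit:
{"method": "arm_command", "body": {"moves": [-0.1,-1.3,0,0,-0.1,-2.5,0,0,-0.1,-3.5,0,0,-0.1,-3.5,0,0,-0.1,-3.5,0,0,-0.1,-3.5,0,0,-0.1,-3.5,0,0,-0.1,-3.5,0,0,-0.1,-2.8,0,0,-0.1,-2,0,0,-0.1,-1.2,0,0,-0.1,-0.5,0,0]}}

```text
time: 5.87
ee_pos: [0.4566, 0.0781, 0.0837]
eef_rot: [1.0, -0.01, -0.0, -0.0]
ft_force: [-0.2, 0.3, -1.4]
width: 0.0391
grip_force: 39.9
```

Emit:
{"method": "arm_command", "body": {"moves": [0,0,0.5,0,0,0,1,0,0,0,1,0,0,0,0.6,0,0,0,0,0,0,0,0,0,0,0,0,0]}}

```text
time: 6.45
ee_pos: [0.4575, 0.0749, 0.0527]
eef_rot: [1.0, -0.012, 0.0, -0.0]
ft_force: [0.3, 0.2, -1.0]
width: 0.039
grip_force: 39.9
```

```bash
python3 - <<'E'
from h import *
go(.458,.0753,.03,-1.3)
t=r.camera("top")[:,:,::-1];s=r.camera("scene")[:,:,::-1]
cv2.imwrite("pics/c3.png",np.hstack([crop(t,200,150,66,100,6),crop(s,230,140,66,100,6)]))
E
```

```text
t 6.45 pos [0.4575 0.0749 0.0527] yaw -1.38 zaxis [ 0.  0. -1.] shift cm [ 0.05 -0.04  2.27] turn -0.08 F [ 0.28  0.21 -1.04] M [0.03  0.044 0.007] w 0.039 j7 -1.95
```

View pics/c3.png

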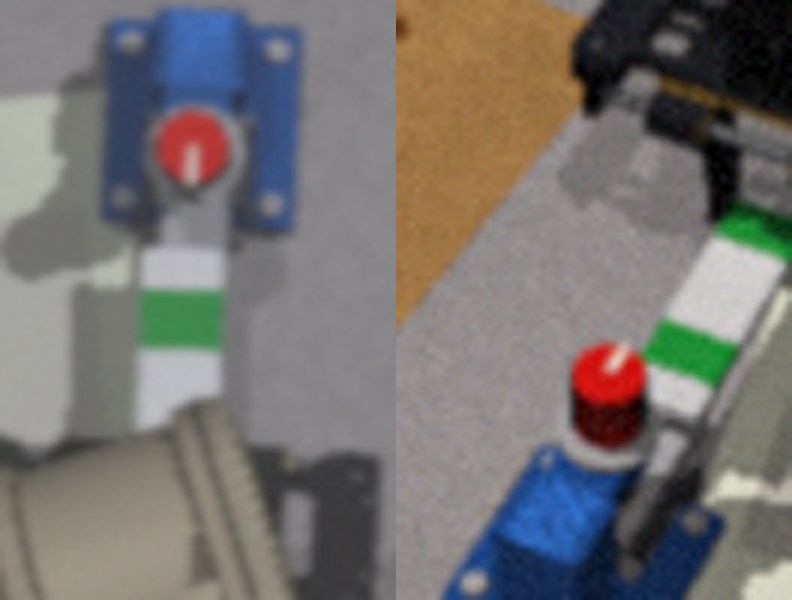

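```bash
python3 - <<'E'
from h import *
c3=cv2.imread("pics/c3.png"); t0=cv2.imread("pics/top0.png").astype(float)
t=r.camera("top")[:,:,::-1].astype(float)
def edge(sig,lo,hi,rows,n,z,thr=None):
    pts=[]
    for v in rows:
        s=sig[v]; g=np.abs(np.diff(s[lo:hi+1])); k=(g*(np.arange(lo,hi)+.5)).sum()/g.sum(); pts.append(px2w(n,k,v,z)[:2])
    p=np.array(pts); f=np.polyfit(p[:,0],p[:,1],1); res=p[:,1]-np.polyval(f,p[:,0]); return f,res.std()
print("strip")
z=r.read_state()["ee_pos"][2]+.0045
g=t[...,1]
L,eL=edge(g,219,226,range(193,216),"top",z); Rr,eR=edge(g,233,241,range(193,214),"top",z)
for f,e in((L,eL),(Rr,eR)): print(np.degrees(np.arctan(f[0])),np.polyval(f,.55),e*1e3)
bl=t0[...,0]-t0[...,2]
print("plate")
for lo,hi,rows in((213,222,range(158,183)),(245,254,range(160,184))):
    f,e=edge(bl,lo,hi,rows,"top",.012); print(np.degrees(np.arctan(f[0])),np.polyval(f,.634),e*1e3)
print("column")
for lo,hi,rows in((223,229,range(154,163)),(238,244,range(154,163))):
    f,e=edge(bl,lo,hi,rows,"top",.078); print(np.degrees(np.arctan(f[0])),np.polyval(f,.67),e*1e3)
print("tongue")
g=t0[...,1]
for lo,hi,rows in((222,229,range(190,202)),(234,241,range(190,202))):
    f,e=edge(g,lo,hi,rows,"top",.0255); print(np.degrees(np.arctan(f[0])),np.polyval(f,.58),e*1e3)
go(.458,.0753,.03,-1.3)
E
```

```text
strip
1.7560028662366611 0.09783786749410917 0.7657002387030125
1.3362697540416872 0.055253749899947566 1.0883103780715409
plate
0.049210082946616225 0.11957019877923963 0.8999442740015716
-0.2623790011123141 0.022629685032783266 0.579147965319516
column
-0.41233224706647487 0.08995635184507687 0.967811353180206
3.454641828312805 0.04755975036517395 1.7549618750765883
tongue
3.6434109161686963 0.09297633748430977 0.43226160579454215
0.000984299048174581 0.05551587062044548 1.2788525642716806
t 6.6 pos [0.4577 0.0751 0.0531] yaw -1.35 zaxis [ 0.001 -0.    -1.   ] shift cm [ 0.03 -0.02  2.31] turn -0.05 F [-0.26 -0.2  -1.56] M [0.046 0.132 0.04 ] w 0.0393 j7 -1.95
```

```bash
python3 - <<'E'
from h import *
p=np.array([.4577,.0751]); z=.0531+.0045
for yaw in(-1.35,1.35):
    a=np.radians(yaw); d=np.array([np.cos(a),np.sin(a)]); n=np.array([-d[1],d[0]])
    for zz in(z,):
        P=[np.r_[p+d*l+n*w,zz] for l in(.128,.05) for w in(.02,-.02)]
        q=w2px("top",np.array(P)); print(yaw,"crop px",((q-[200,150]+.5)*6-.5).round(1).tolist())
        q=w2px("scene",np.array(P)); print(yaw,"scene crop px",((q-[230,140]+.5)*6-.5+[396,0]).round(1).tolist())
for yaw in(-1.3,):
    a=np.radians(yaw); d=np.array([np.cos(a),np.sin(a)]); n=np.array([-d[1],d[0]]);c=np.array([.634,.0714])
    P=np.array([np.r_[c+d*l+n*w,.012] for l in(.075,-.03) for w in(.05,-.05)])
    print("plate",((w2px("top",P)-[200,150]+.5)*6-.5).round(1).tolist())
E
```

```text
-1.35 crop px [[151.7, 251.6], [232.6, 255.9], [142.9, 409.8], [224.2, 413.9]]
-1.35 scene crop px [[693.1, 405.1], [617.4, 375.4], [761.7, 296.8], [688.1, 269.2]]
1.35 crop px [[139.4, 253.2], [220.5, 253.6], [138.0, 411.6], [219.4, 411.8]]
1.35 scene crop px [[705.6, 408.1], [628.0, 381.0], [766.8, 297.1], [691.6, 272.0]]
plate [[110.1, 14.9], [303.6, 25.3], [98.7, 217.6], [293.2, 227.7]]
```

Emit:
{"method": "arm_command", "body": {"moves": [0,0.2,0.5,0,0,0,0.8,0,0,0,0.4,0,0,0,0,0,0,0,0,0,0,0,0,0]}}

```text
time: 7.1
ee_pos: [0.4574, 0.0732, 0.0357]
eef_rot: [1.0, -0.012, -0.0, -0.0]
ft_force: [0.1, 0.1, -1.2]
width: 0.039
grip_force: 39.9
```

```bash
python3 - <<'E'
from h import *
go(.458,.0729,.03,-1.3)
t=np.mean([r.camera("top")[:,:,::-1].astype(float) for _ in range(5)],0)
s=np.mean([r.camera("scene")[:,:,::-1].astype(float) for _ in range(5)],0)
np.save("t4.npy",t);np.save("s4.npy",s);go(.458,.0729,.03,-1.3)
cv2.imwrite("pics/c4.png",np.hstack([crop(t,212,165,40,58,10),crop(s,250,175,40,58,10)]))
E
```

```text
t 7.1 pos [0.4574 0.0732 0.0357] yaw -1.34 zaxis [-0.  0. -1.] shift cm [0.07 0.03 0.57] turn -0.04 F [ 0.11  0.14 -1.25] M [ 0.051  0.078 -0.043] w 0.039 j7 -1.96
t 7.6 pos [0.4574 0.0732 0.0357] yaw -1.34 zaxis [ 0. -0. -1.] shift cm [0.06 0.03 0.57] turn -0.04 F [-0.49 -0.11 -1.82] M [ 0.089  0.108 -0.002] w 0.0391 j7 -1.96[ WARN:0@5.721] global loadsave.cpp:1063 imwrite_ Unsupported depth image for selected encoder is fallbacked to CV_8U.
```

View pics/c4.png

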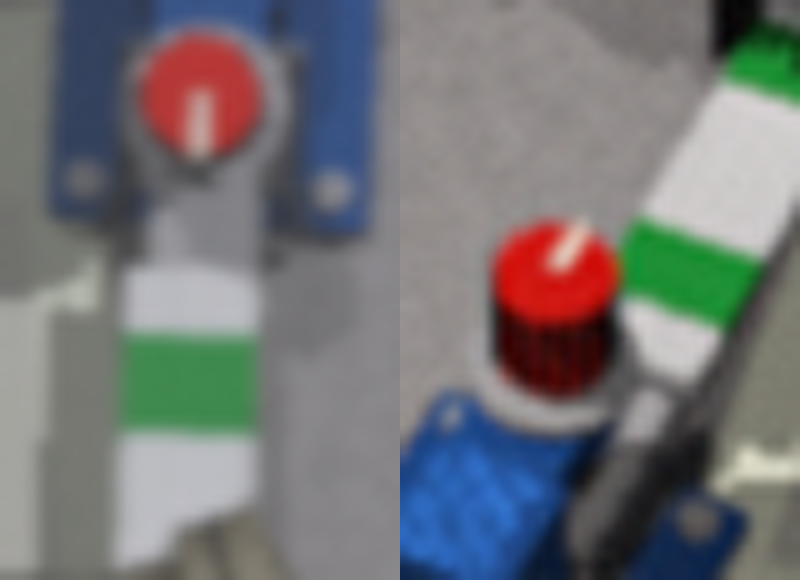

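```bash
python3 - <<'E'
from h import *
T=lambda p:((p[0]+.5)/10-.5+212,(p[1]+.5)/10-.5+165)
S=lambda p:((p[0]-400+.5)/10-.5+250,(p[1]+.5)/10-.5+175)
z=.0357+.0045
for nm,f,pts in(("top",T,[(121,433),(257,433),(125,270),(262,265)]),("scene",S,[(762,262),(640,218)])):
    for p in pts: print(nm,px2w(nm,*f(p),z).round(4))
print("cap",px2w("top",*T((201,97)),.122),px2w("scene",*S((556,272)),.122))
# predicted tongue in top crop
a=-.022;d=np.array([np.cos(a),np.sin(a)]);n=np.array([-d[1],d[0]]);c=np.array([.634,.0714])
P=np.array([np.r_[c+d*l+n*w,.0255] for l in(-.05,-.04) for w in(.017,-.017)])
print(((w2px("top",P)-[212,165]+.5)*10-.5).round(0).tolist())
E
```

```text
top [0.5379 0.095  0.0402]
top [0.539  0.0543 0.0402]
top [0.5869 0.0954 0.0402]
top [0.5896 0.0543 0.0402]
scene [0.5419 0.0943 0.0402]
scene [0.542  0.0551 0.0402]
cap [0.63193417 0.07139601 0.122     ] [0.63583266 0.07097765 0.122     ]
[[147.0, 281.0], [258.0, 287.0], [148.0, 248.0], [260.0, 254.0]]
```

Emit:
{"method": "arm_command", "body": {"moves": [0,-0.15,0.1,1.8,0,0,0.3,0,0,0,0,0,0,0,0,0,0,0,0,0]}}

```text
time: 8.02
ee_pos: [0.4573, 0.0746, 0.0316]
eef_rot: [1.0, -0.027, -0.0, 0.0]
ft_force: [0.4, -0.5, -1.3]
width: 0.0394
grip_force: 39.9
```

Emit:
{"method": "arm_command", "body": {"moves": [0,0,0.1,0,0,0,0,0,0,0,0,0]}}

```text
time: 8.27
ee_pos: [0.4574, 0.0746, 0.0307]
eef_rot: [1.0, -0.027, 0.0, 0.0]
ft_force: [0.3, -0.2, -1.7]
width: 0.0392
grip_force: 39.9
```

Emit:
{"method": "arm_command", "body": {"moves": [0,0,0.1,0,0,0,0,0,0,0,0,0]}}

```text
time: 8.52
ee_pos: [0.4574, 0.0746, 0.0296]
eef_rot: [1.0, -0.027, 0.0, 0.0]
ft_force: [0.0, 0.4, -1.1]
width: 0.0393
grip_force: 39.9
```

Emit:
{"method": "arm_command", "body": {"moves": [0,0,0.1,0,0,0,0,0,0,0,0,0]}}

```text
time: 8.77
ee_pos: [0.4574, 0.0746, 0.0287]
eef_rot: [1.0, -0.027, 0.0, 0.0]
ft_force: [0.4, 1.1, -1.2]
width: 0.0389
grip_force: 39.9
```

Emit:
{"method": "arm_command", "body": {"moves": [0,0,0.05,0,0,0,0,0,0,0,0,0]}}

```text
time: 9.02
ee_pos: [0.4574, 0.0747, 0.0282]
eef_rot: [1.0, -0.027, 0.0, 0.0]
ft_force: [0.1, -0.0, 0.2]
width: 0.0391
grip_force: 39.9
```

Emit:
{"method": "arm_command", "body": {"moves": [0,0,0.1,0,0,0,0,0,0,0,0,0]}}

```text
time: 9.27
ee_pos: [0.4574, 0.0747, 0.0272]
eef_rot: [1.0, -0.027, 0.0, 0.0]
ft_force: [-0.0, -0.4, 0.5]
width: 0.0391
grip_force: 39.9
```

```bash
python3 - <<'E'
from h import *
go(.5275,.0737,.03,-3.1)
E
```

```text
t 9.27 pos [0.4574 0.0747 0.0272] yaw -3.14 zaxis [ 0. -0. -1.] shift cm [ 7.   -0.29 -0.28] turn -0.04 F [-0.03 -0.42  0.54] M [ 0.032  0.015 -0.078] w 0.0391 j7 -2.01
```

Emit:
{"method": "arm_command", "body": {"moves": [0,0,-0.15,0,0,0,0,0,0.5,-0.02,0,0,0.5,-0.01,0,0,0.5,-0.02,0,0,0.5,-0.01,0,0,0,0,0,0]}}

```text
time: 9.85
ee_pos: [0.4786, 0.0741, 0.0287]
eef_rot: [1.0, -0.028, 0.0, -0.0]
ft_force: [0.0, -0.3, -1.2]
width: 0.0391
grip_force: 39.9
```

Emit:
{"method": "arm_command", "body": {"moves": [0.5,-0.02,0,0,0.5,-0.01,0,0,0.5,-0.02,0,0,0,0,0,0]}}

```text
time: 10.18
ee_pos: [0.4935, 0.0738, 0.0288]
eef_rot: [1.0, -0.028, 0.0, -0.0]
ft_force: [1.2, -0.3, -0.9]
width: 0.0389
grip_force: 39.9
```

```bash
python3 - <<'E'
from h import *
go(.5275,.0737,.03,-3.1)
E
```

```text
t 10.18 pos [0.4935 0.0738 0.0288] yaw -3.16 zaxis [ 0.001  0.    -1.   ] shift cm [ 3.39 -0.18 -0.12] turn -0.06 F [ 1.2  -0.35 -0.85] M [-0.004 -0.036  0.006] w 0.0389 j7 -2.01
```

Emit:
{"method": "arm_command", "body": {"moves": [0.5,-0.02,0,0,0.5,-0.01,0,0,0.5,-0.02,0,0,0.5,-0.01,0,0,0.4,-0.01,0,0,0.2,0,0,0,0,0,0,0,0,0,0,0]}}

```text
time: 10.85
ee_pos: [0.5185, 0.0731, 0.0287]
eef_rot: [1.0, -0.027, 0.0, -0.0]
ft_force: [0.1, 0.5, -0.3]
width: 0.0393
grip_force: 39.9
```

Emit:
{"method": "arm_command", "body": {"moves": [0.2,0,0,0,0.2,0,0,0,0,0,0,0]}}

```text
time: 11.1
ee_pos: [0.5227, 0.0728, 0.0288]
eef_rot: [1.0, -0.027, 0.0, 0.0]
ft_force: [0.5, -0.4, -0.6]
width: 0.0391
grip_force: 39.9
```

Emit:
{"method": "arm_command", "body": {"moves": [0.2,0,0,0,0,0,0,0]}}

```text
time: 11.27
ee_pos: [0.5242, 0.0728, 0.0287]
eef_rot: [1.0, -0.027, -0.0, 0.0]
ft_force: [-1.7, 0.0, 1.0]
width: 0.0388
grip_force: 39.9
```

Emit:
{"method": "arm_command", "body": {"moves": [0.2,0,0,0,0,0,0,0]}}

```text
time: 11.43
ee_pos: [0.5243, 0.0728, 0.0284]
eef_rot: [1.0, -0.027, -0.002, 0.0]
ft_force: [-10.6, -0.0, 8.4]
width: 0.0392
grip_force: 39.9
```

Emit:
{"method": "arm_command", "body": {"moves": [-0.2,0,0,0,0,0,0.1,0,0.1,0,0,0,0,0,0,0]}}

```text
time: 11.77
ee_pos: [0.5242, 0.0729, 0.0277]
eef_rot: [1.0, -0.027, -0.001, 0.0]
ft_force: [-9.2, -0.2, 8.7]
width: 0.0389
grip_force: 39.9
```

```bash
python3 - <<'E'
from h import *
go(.5243,.0728,.03,-3.1)
E
```

```text
t 11.77 pos [0.5242 0.0729 0.0277] yaw -3.12 zaxis [-0.002 -0.    -1.   ] shift cm [ 0.01  0.01 -0.23] turn -0.02 F [-9.2  -0.19  8.66] M [ 0.066  1.904 -0.03 ] w 0.0389 j7 -2.01
```

Emit:
{"method": "arm_command", "body": {"moves": [0,0,0,0,0,0,0,0,0,0,0,0,0,0,0,0,0,0,0,0,0,0,0,0], "fingers": 100}}

```text
time: 12.27
ee_pos: [0.5255, 0.0727, 0.0277]
eef_rot: [1.0, -0.027, 0.0, 0.0]
ft_force: [-0.9, -0.8, 0.2]
width: 0.0712
grip_force: 0.0
```

Emit:
{"method": "arm_command", "body": {"moves": [0,0,-0.5,0,0,0,-1,0,0,0,-2,0,0,0,-3,0,0,0,-3,0,0,0,-3,0,0,0,-2,0,0,0,-1,0,-4,0,0,0,-4,0,0,0,-2,0,0,0,0,0,0,0]}}

```text
time: 13.27
ee_pos: [0.422, 0.0784, 0.1825]
eef_rot: [1.0, -0.027, -0.001, 0.001]
ft_force: [0.7, 0.7, 0.1]
width: 0.0869
grip_force: 0.0
```

```bash
python3 - <<'E'
from h import *
go(.632,.0714,.2,-3.1)
t=np.mean([r.camera("top")[:,:,::-1].astype(float) for _ in range(4)],0)
s=np.mean([r.camera("scene")[:,:,::-1].astype(float) for _ in range(4)],0)
cv2.imwrite("pics/c5.png",np.hstack([crop(t,212,160,40,58,10),crop(s,245,175,40,58,10)]).clip(0,255).astype(np.uint8))
E
```

```text
t 13.27 pos [0.422  0.0784 0.1825] yaw -3.07 zaxis [-0.001 -0.002 -1.   ] shift cm [21.   -0.42 -1.77] turn 0.03 F [0.68 0.68 0.14] M [ 0.027 -0.016 -0.017] w 0.0869 j7 -1.88
```

View pics/c5.png

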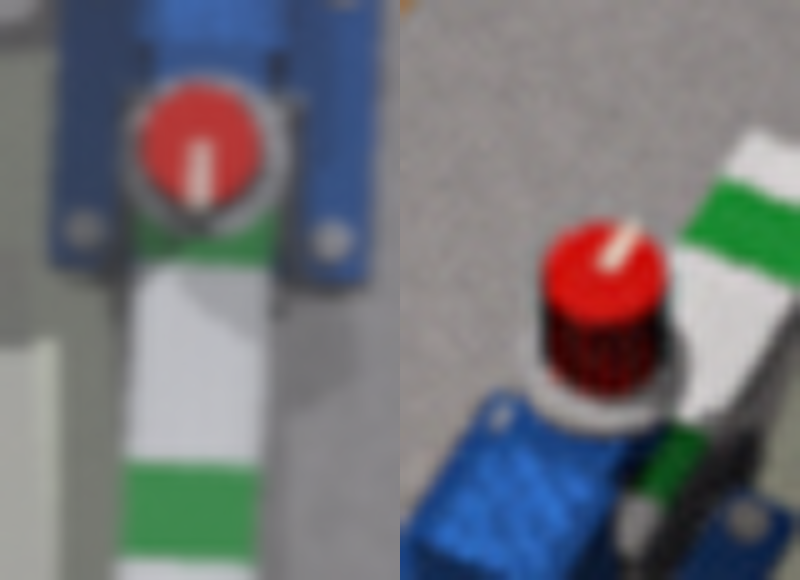

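Emit:
{"method": "arm_command", "body": {"moves": [0,0,0,-7,0,0,0,-7,0,0,0,-7,0,0,0,-7,0,0,0,-7,0,0,0,-7,0,0,0,-7,0,0,0,-7,0,0,0,-7,0,0,0,-7,0,0,0,-7,0,0,0,-7]}}

```text
time: 14.67
ee_pos: [0.4258, 0.0783, 0.1825]
eef_rot: [0.759, 0.651, -0.0, -0.0]
ft_force: [0.2, 0.4, -0.5]
width: 0.0872
grip_force: 0.0
```

Emit:
{"method": "arm_command", "body": {"moves": [0,0,0,-7,0,0,0,-7,0,0,0,-7,0,0,0,-7,0,0,0,-7,0,0,0,-7,0,0,0,-7,0,0,0,-7,0,0,0,-7,0,0,0,-7,0,0,0,-7,0,0,0,-7]}}

```text
time: 15.67
ee_pos: [0.4258, 0.0782, 0.1825]
eef_rot: [0.129, 0.992, 0.0, -0.0]
ft_force: [0.2, -0.5, 0.3]
width: 0.0871
grip_force: 0.0
```

Emit:
{"method": "arm_command", "body": {"moves": [0,0,0,-7,0,0,0,-7,0,0,0,-7,0,0,0,-7,0,0,0,-7,0,0,0,-7,0,0,0,-7,0,0,0,-7,0,0,0,0,0,0,0,0]}}

```text
time: 16.5
ee_pos: [0.4257, 0.0783, 0.1825]
eef_rot: [-0.347, 0.938, 0.0, -0.0]
ft_force: [0.4, 0.4, -0.0]
width: 0.0871
grip_force: 0.0
```

```bash
python3 - <<'E'
from h import *
go(.6325,.0713,.15,-3.1); print(r.read_state()["joint_positions"].round(2))
E
```

```text
t 16.5 pos [0.4257 0.0783 0.1825] yaw -139.36 zaxis [-0.  0. -1.] shift cm [-15.24 -14.     3.24] turn -136.26 F [ 0.36  0.43 -0.05] M [ 0.188 -0.101  0.003] w 0.0871 j7 2.02
[ 0.16 -0.04 -0.43  1.97 -0.02  1.21  2.02]
```

Emit:
{"method": "arm_command", "body": {"moves": [-0.7,-0.6,0,0,-1.5,-1.4,0,0,-2.2,-2,0,0,-2.2,-2,0,0,-2.2,-2,0,0,-2.2,-2,0,0,-2,-1.8,0,0,-1.2,-1.2,0,0,-0.7,-0.7,0,0,-0.3,-0.3,0,0,0,0,0,0,0,0,0,0]}}

```text
time: 17.5
ee_pos: [0.6319, 0.0718, 0.1823]
eef_rot: [-0.348, 0.937, 0.0, -0.0]
ft_force: [0.2, 0.5, -0.9]
width: 0.0873
grip_force: 0.0
```

```bash
python3 - <<'E'
from h import *
go(.6325,.0713,.0905,-3.1)
E
```

```text
t 17.5 pos [0.6319 0.0718 0.1823] yaw -139.21 zaxis [-0.001  0.    -1.   ] shift cm [-0.01 -0.08  9.18] turn -136.11 F [ 0.21  0.47 -0.89] M [ 0.134 -0.109 -0.009] w 0.0873 j7 1.99
```

Emit:
{"method": "arm_command", "body": {"moves": [0,0,1,0,0,0,2,0,0,0,2,0,0,0,2,0,0,0,1.2,0,0,0,0.6,0,0,0,0.3,0,0,0,0,0,0,0,0,0,0,0,0,0]}}

```text
time: 18.33
ee_pos: [0.6327, 0.0719, 0.0928]
eef_rot: [-0.349, 0.937, -0.0, 0.001]
ft_force: [0.5, -0.5, -0.4]
width: 0.0872
grip_force: 0.0
```

Emit:
{"method": "arm_command", "body": {"moves": [0,0,0,0,0,0,0,0,0,0,0,0,0,0,0,0,0,0,0,0,0,0,0,0,0,0,0,0,0,0,0,0,0,0,0,0,0,0,0,0], "fingers": 0, "squeeze": 30}}

```text
time: 19.17
ee_pos: [0.6334, 0.0701, 0.0919]
eef_rot: [-0.348, 0.937, -0.001, 0.001]
ft_force: [6.4, -4.2, -1.4]
width: 0.0331
grip_force: 29.9
```

```bash
python3 - <<'E'
from h import *
go(.6325,.0713,.0905,-3.1)
E
```

```text
t 19.17 pos [0.6334 0.0701 0.0919] yaw -139.22 zaxis [ 0.003 -0.001 -1.   ] shift cm [-0.01  0.15  0.14] turn -136.12 F [ 6.41 -4.2  -1.43] M [-0.741 -1.319  0.048] w 0.0331 j7 1.97
```

Emit:
{"method": "arm_command", "body": {"moves": [0,-0.15,0,0,0,0,0,5,0,0,0,5,0,0,0,5,0,0,0,5,0,0,0,0,0,0,0,0]}}

```text
time: 19.75
ee_pos: [0.6336, 0.07, 0.0919]
eef_rot: [-0.182, 0.983, -0.0, 0.0]
ft_force: [4.1, -3.2, -1.4]
width: 0.033
grip_force: 29.9
```

```bash
python3 - <<'E'
from h import *
go(.6334,.0701,.0905,-139.2)
E
```

```text
t 19.75 pos [0.6336 0.07   0.0919] yaw -159.02 zaxis [ 0.001 -0.001 -1.   ] shift cm [0.01 0.02 0.14] turn -19.82 F [ 4.07 -3.2  -1.37] M [-0.394 -0.864 -0.031] w 0.033 j7 1.65
```

Emit:
{"method": "arm_command", "body": {"moves": [-0.1,-0.2,0,0,0,0,0,5,0,0,0,7,0,0,0,7,0,0,0,7,0,0,0,7,0,0,0,7,0,0,0,7,0,0,0,5,0,0,0,0,0,0,0,0]}}

```text
time: 20.67
ee_pos: [0.6339, 0.0696, 0.0918]
eef_rot: [0.266, 0.964, -0.0, -0.001]
ft_force: [-5.4, -0.5, 5.5]
width: 0.0335
grip_force: 29.9
```

```bash
python3 - <<'E'
from h import *
go(.6334,.0701,.0905,-139.2); s=r.camera("scene")[:,:,::-1]; cv2.imwrite("pics/s6.png",s)
go(.6334,.0701,.0905,-139.2)
E
```

```text
t 20.67 pos [0.6339 0.0696 0.0918] yaw 149.15 zaxis [-0.002  0.    -1.   ] shift cm [0.07 0.01 0.13] turn 288.35 F [-5.38 -0.5   5.45] M [ 0.131  1.028 -0.07 ] w 0.0335 j7 0.8
t 20.72 pos [0.6339 0.0696 0.0918] yaw 149.19 zaxis [-0.002  0.    -1.   ] shift cm [0.07 0.02 0.13] turn 288.39 F [-4.48 -0.85  5.89] M [ 0.086  1.055 -0.051] w 0.0336 j7 0.8
```

```bash
cat >> h.py <<'E'
def mz(n=4):
    m=[]
    for _ in range(n): s=r.read_state(); m.append(np.r_[s["torque"][2],s["ft_force"]]); r.camera("top")
    X=R.from_quat(s["eef_rot"]).apply([1,0,0]); print("yaw",round(np.degrees(np.arctan2(X[1],X[0])),2),"mz,F",np.mean(m,0).round(3),"sd",np.std(m,0)[0].round(3),"pos",s["ee_pos"].round(4))
E
python3 -c "from h import *; mz()"
```

```text
yaw 149.19 mz,F [-0.05  -5.314 -0.248  5.964] sd 0.05 pos [0.6339 0.0696 0.0918]
```

Emit:
{"method": "arm_command", "body": {"moves": [0,0,0,7,0,0,0,7,0,0,0,0]}}

```text
time: 21.17
ee_pos: [0.6339, 0.0696, 0.0918]
eef_rot: [0.385, 0.923, -0.0, -0.001]
ft_force: [-4.6, -0.9, 5.9]
width: 0.0336
grip_force: 29.9
```

```bash
python3 -c "from h import *; mz()"
```

```text
yaw 135.19 mz,F [-0.041 -4.76  -0.759  5.766] sd 0.007 pos [0.6339 0.0696 0.0918]
```

Emit:
{"method": "arm_command", "body": {"moves": [0,0,0,7,0,0,0,0]}}

```text
time: 21.53
ee_pos: [0.6339, 0.0695, 0.0918]
eef_rot: [0.44, 0.898, -0.0, -0.001]
ft_force: [-6.8, -0.6, 6.5]
width: 0.0333
grip_force: 29.9
```

```bash
python3 -c "from h import *; mz()"
```

```text
yaw 128.19 mz,F [-0.052 -6.152 -0.663  6.125] sd 0.022 pos [0.6339 0.0695 0.0918]
```

Emit:
{"method": "arm_command", "body": {"moves": [0,0,0,7,0,0,0,0]}}

```text
time: 21.9
ee_pos: [0.6339, 0.0695, 0.0918]
eef_rot: [0.494, 0.869, -0.0, -0.001]
ft_force: [-6.4, -0.4, 6.2]
width: 0.0335
grip_force: 29.9
```

```bash
python3 -c "from h import *; mz()"
```

```text
yaw 121.19 mz,F [-0.058 -5.87  -0.772  6.452] sd 0.03 pos [0.6338 0.0695 0.0918]
```

Emit:
{"method": "arm_command", "body": {"moves": [0,0,0,7,0,0,0,0]}}

```text
time: 22.27
ee_pos: [0.6338, 0.0695, 0.0917]
eef_rot: [0.546, 0.838, -0.0, -0.001]
ft_force: [-6.1, -0.9, 6.2]
width: 0.0333
grip_force: 29.9
```

```bash
python3 -c "from h import *; mz()"
```

```text
yaw 114.18 mz,F [-0.046 -5.93  -0.707  6.204] sd 0.024 pos [0.6338 0.0694 0.0918]
```

Emit:
{"method": "arm_command", "body": {"moves": [0,0,0,7,0,0,0,0]}}

```text
time: 22.63
ee_pos: [0.6338, 0.0695, 0.0917]
eef_rot: [0.596, 0.803, -0.001, -0.001]
ft_force: [-5.7, -0.9, 6.5]
width: 0.0333
grip_force: 29.9
```

```bash
python3 -c "from h import *; mz(6)"
```

```text
yaw 107.19 mz,F [-0.059 -6.442 -0.986  6.681] sd 0.031 pos [0.6338 0.0694 0.0918]
```

Total 113.6° (1.98 rad), still running down. Continue.

Emit:
{"method": "arm_command", "body": {"moves": [0,0,0,7,0,0,0,0]}}

```text
time: 23.1
ee_pos: [0.6337, 0.0694, 0.0917]
eef_rot: [0.644, 0.765, -0.001, -0.001]
ft_force: [-6.6, -1.4, 6.2]
width: 0.0335
grip_force: 29.9
```

```bash
python3 -c "from h import *; mz()"
```

```text
yaw 100.19 mz,F [-0.063 -6.578 -1.1    6.491] sd 0.018 pos [0.6337 0.0694 0.0917]
```

Emit:
{"method": "arm_command", "body": {"moves": [0,0,0,7,0,0,0,0]}}

```text
time: 23.47
ee_pos: [0.6337, 0.0694, 0.0917]
eef_rot: [0.69, 0.724, -0.001, -0.001]
ft_force: [-6.1, -1.0, 7.1]
width: 0.0331
grip_force: 29.9
```

```bash
python3 -c "from h import *; mz()"
```

```text
yaw 93.18 mz,F [-0.05  -6.657 -0.871  6.727] sd 0.03 pos [0.6337 0.0694 0.0918]
```

Emit:
{"method": "arm_command", "body": {"moves": [0,0,0,7,0,0,0,0]}}

```text
time: 23.83
ee_pos: [0.6337, 0.0694, 0.0918]
eef_rot: [0.733, 0.681, -0.001, -0.001]
ft_force: [-6.0, 0.0, 7.1]
width: 0.0336
grip_force: 29.9
```

```bash
python3 -c "from h import *; mz(6)"
```

```text
yaw 86.19 mz,F [-0.033 -6.702 -0.795  6.556] sd 0.025 pos [0.6337 0.0694 0.0917]
```

Emit:
{"method": "arm_command", "body": {"moves": [0,0,0,7,0,0,0,0]}}

```text
time: 24.3
ee_pos: [0.6336, 0.0694, 0.0918]
eef_rot: [0.773, 0.635, -0.001, -0.001]
ft_force: [-6.5, -1.4, 7.4]
width: 0.0333
grip_force: 29.9
```

```bash
python3 -c "from h import *; mz()"
```

```text
yaw 79.19 mz,F [-0.046 -6.675 -1.112  7.297] sd 0.016 pos [0.6336 0.0694 0.0918]
```

Emit:
{"method": "arm_command", "body": {"moves": [0,0,0,7,0,0,0,0]}}

```text
time: 24.67
ee_pos: [0.6336, 0.0694, 0.0918]
eef_rot: [0.81, 0.586, -0.001, -0.001]
ft_force: [-6.0, -0.5, 7.7]
width: 0.0336
grip_force: 29.9
```

```bash
python3 -c "from h import *; mz()"
```

```text
yaw 72.18 mz,F [-0.066 -7.06  -0.419  7.836] sd 0.016 pos [0.6336 0.0693 0.0917]
```

Emit:
{"method": "arm_command", "body": {"moves": [0,0,0,7,0,0,0,0]}}

```text
time: 25.03
ee_pos: [0.6336, 0.0693, 0.0918]
eef_rot: [0.844, 0.536, -0.001, -0.001]
ft_force: [-7.3, -1.3, 7.9]
width: 0.0336
grip_force: 29.9
```

```bash
python3 -c "from h import *; mz(6)"
```

```text
yaw 65.19 mz,F [-0.021 -7.336 -0.865  7.587] sd 0.028 pos [0.6336 0.0693 0.0918]
```

Emit:
{"method": "arm_command", "body": {"moves": [0,0,0,7,0,0,0,0]}}

```text
time: 25.5
ee_pos: [0.6336, 0.0694, 0.0918]
eef_rot: [0.876, 0.483, -0.001, -0.001]
ft_force: [-7.4, -1.1, 7.1]
width: 0.0331
grip_force: 29.9
```

```bash
python3 -c "from h import *; mz()"
```

```text
yaw 58.19 mz,F [ 0.039 -7.915 -0.899  7.847] sd 0.029 pos [0.6335 0.0694 0.0917]
```

Emit:
{"method": "arm_command", "body": {"moves": [0,0,0,7,0,0,0,0]}}

```text
time: 25.87
ee_pos: [0.6335, 0.0693, 0.0918]
eef_rot: [0.903, 0.429, -0.001, -0.001]
ft_force: [-7.9, -1.5, 7.9]
width: 0.0332
grip_force: 29.9
```

```bash
python3 -c "from h import *; mz(6)"
```

```text
yaw 51.2 mz,F [ 7.000e-03 -7.946e+00 -6.370e-01  7.731e+00] sd 0.01 pos [0.6335 0.0694 0.0917]
```

```bash
python3 - <<'E'
from h import *
mz(6)
s=np.mean([r.camera("scene")[:,:,::-1].astype(float) for _ in range(5)],0)
mz(2)
cv2.imwrite("pics/c7.png",crop(s,235,165,60,55,10).clip(0,255).astype(np.uint8))
E
```

```text
yaw 51.2 mz,F [ 5.000e-03 -7.760e+00 -7.570e-01  8.075e+00] sd 0.036 pos [0.6335 0.0694 0.0917]
yaw 51.2 mz,F [ 0.033 -6.858 -0.649  7.931] sd 0.035 pos [0.6335 0.0693 0.0918]
```

View pics/c7.png

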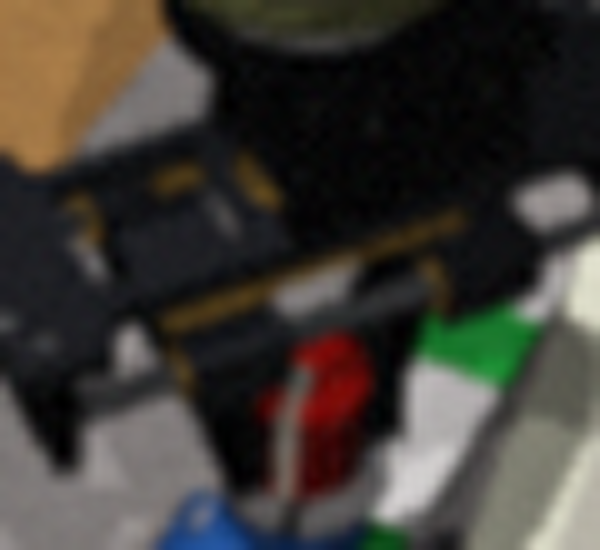

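```bash
python3 - <<'E'
from h import *
s=np.mean([r.camera("scene")[:,:,::-1].astype(float) for _ in range(12)],0)
np.save("s8.npy",s)
im=crop(s,254,196,24,26,22).clip(0,255)
cv2.imwrite("pics/c8.png",(255*(im/255)**.6).astype(np.uint8))
c=np.array([.6335,.0697]) # camera-frame axis
for c in ([.6335,.0697],[.634,.0712]):
  print(c)
  for ph in range(-40,50,10):
    a=np.radians(ph)
    P=np.array([[c[0]+rr*np.cos(a),c[1]+rr*np.sin(a),z] for rr,z in((.017,.122),(.017,.086),(.024,.084),(.024,.080))])
    print(ph,((w2px("scene",P)-[254,196]+.5)*22-.5).round(0).tolist())
mz(2)
E
```

```text
[0.6335, 0.0697]
-40 [[127.0, 163.0], [125.0, 353.0], [74.0, 381.0], [74.0, 401.0]]
-30 [[139.0, 180.0], [137.0, 369.0], [90.0, 404.0], [90.0, 424.0]]
-20 [[154.0, 194.0], [152.0, 383.0], [111.0, 424.0], [111.0, 445.0]]
-10 [[173.0, 207.0], [170.0, 396.0], [137.0, 442.0], [137.0, 462.0]]
0 [[194.0, 217.0], [191.0, 405.0], [166.0, 455.0], [166.0, 476.0]]
10 [[217.0, 223.0], [214.0, 412.0], [198.0, 465.0], [198.0, 485.0]]
20 [[241.0, 227.0], [237.0, 416.0], [232.0, 470.0], [231.0, 491.0]]
30 [[266.0, 227.0], [261.0, 416.0], [266.0, 471.0], [265.0, 491.0]]
40 [[290.0, 224.0], [285.0, 413.0], [299.0, 467.0], [299.0, 487.0]]
[0.634, 0.0712]
-40 [[136.0, 170.0], [135.0, 360.0], [83.0, 388.0], [83.0, 408.0]]
-30 [[148.0, 187.0], [146.0, 376.0], [99.0, 411.0], [99.0, 431.0]]
-20 [[163.0, 201.0], [161.0, 390.0], [121.0, 431.0], [120.0, 452.0]]
-10 [[182.0, 214.0], [180.0, 403.0], [146.0, 449.0], [146.0, 469.0]]
0 [[203.0, 224.0], [200.0, 412.0], [176.0, 463.0], [175.0, 483.0]]
10 [[226.0, 230.0], [223.0, 419.0], [207.0, 472.0], [207.0, 493.0]]
20 [[251.0, 234.0], [247.0, 423.0], [241.0, 477.0], [241.0, 498.0]]
30 [[275.0, 234.0], [271.0, 423.0], [275.0, 478.0], [275.0, 498.0]]
40 [[300.0, 232.0], [295.0, 420.0], [309.0, 474.0], [308.0, 494.0]]
yaw 51.2 mz,F [ 0.03  -7.925 -0.602  7.333] sd 0.02 pos [0.6335 0.0694 0.0917]
```

View pics/c8.png

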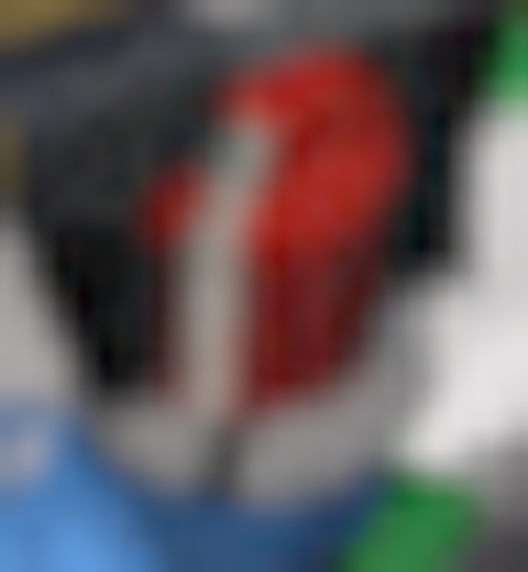

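Emit:
{"method": "arm_command", "body": {"moves": [0,0,0,5,0,0,0,0,0,0,0,0]}}

```text
time: 27.77
ee_pos: [0.6335, 0.0694, 0.0917]
eef_rot: [0.92, 0.392, -0.001, -0.001]
ft_force: [-7.6, -0.9, 6.9]
width: 0.0338
grip_force: 29.9
```

```bash
python3 - <<'E'
from h import *
mz(4)
s=np.mean([r.camera("scene")[:,:,::-1].astype(float) for _ in range(8)],0)
im=crop(s,254,196,24,26,22).clip(0,255); im0=crop(np.load("s8.npy"),254,196,24,26,22)
# mark column (darkest) on flange row band and line column (brightest grey) at cap bottom
for q in(im0,im):
    g=q.mean(2); a=g[450:480,170:270].mean(0); b=q[330:385,150:270,1].mean(0)
    wa=np.clip(np.median(a)-a-8,0,None); wb=np.clip(b-np.median(b)-5,0,None)
    print("mark",(wa*np.arange(170,270)).sum()/wa.sum(),"line",(wb*np.arange(150,270)).sum()/wb.sum())
E
```

```text
yaw 46.2 mz,F [ 0.013 -7.853 -0.537  7.91 ] sd 0.035 pos [0.6335 0.0694 0.0918]
mark 222.58789990810044 line 210.06157769619497
mark 220.1243134745705 line 201.6252994869252
```

Emit:
{"method": "arm_command", "body": {"moves": [0,0,0,0,0,0,0,0,0,0,0,0,0,0,0,0,0,0,0,0,0,0,0,0,0,0,0,0,0,0,0,0], "fingers": 100}}

```text
time: 29.03
ee_pos: [0.6347, 0.0691, 0.0917]
eef_rot: [0.921, 0.39, 0.0, 0.0]
ft_force: [0.7, 0.3, -0.5]
width: 0.0785
grip_force: 0.0
```

Emit:
{"method": "arm_command", "body": {"moves": [0,0,-0.5,0,0,0,-1,0,0,0,-2,0,0,0,-3,0,0,0,-3,0,0,0,-3,0,0,0,-2,0,0,0,-1,0,0,0,0,0,0,0,0,0]}}

```text
time: 29.87
ee_pos: [0.6346, 0.0691, 0.2464]
eef_rot: [0.921, 0.39, -0.0, 0.0]
ft_force: [0.0, 0.4, 0.2]
width: 0.0871
grip_force: 0.0
```

Emit:
{"method": "arm_command", "body": {"moves": [0,-2,0,0,0,-3,0,0,0,-3,0,0,0,-3,0,0,0,-3,0,0,0,-2,0,0,0,-1,0,0,0,0,0,0,0,0,0,0]}}

```text
time: 30.62
ee_pos: [0.5129, 0.1867, 0.2458]
eef_rot: [0.921, 0.39, -0.001, 0.0]
ft_force: [1.8, -0.2, 0.6]
width: 0.087
grip_force: 0.0
```

```bash
python3 - <<'E'
from h import *
go(.4,0,.2,0)
t=np.mean([r.camera("top")[:,:,::-1].astype(float) for _ in range(6)],0)
s=np.mean([r.camera("scene")[:,:,::-1].astype(float) for _ in range(6)],0)
cv2.imwrite("pics/c9.png",np.hstack([crop(t,212,160,32,46,12),crop(s,250,185,32,46,12)]).clip(0,255).astype(np.uint8))
E
```

```text
t 30.62 pos [0.5129 0.1867 0.2458] yaw 45.85 zaxis [-0.001 -0.001 -1.   ] shift cm [-21.25   4.9    4.61] turn 45.85 F [ 1.84 -0.17  0.65] M [-0.075 -0.015 -0.003] w 0.087 j7 -1.19
```

View pics/c9.png

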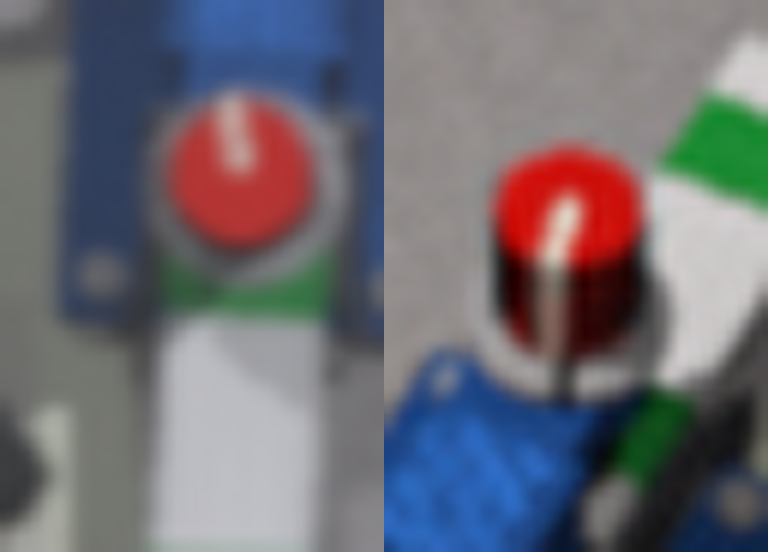

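```bash
python3 -c "
from bench import r
print(r.close_job())"
```

```text
the job is handed in; nothing more can be done
None
```

I put the strip in the blue clamp, clamped it and handed the job in at about 31 s. It met the end stop at about 10 N. From the pictures, the clutch slipped about 12° (0.2 rad), and the strip still lay in line after I let go. The pad force and the other items' positions weren't measured, and the hand-in gave no verdict.

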